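# Clamp the stud offcut and lean the angle gauge to its mark

## Task

Swing the hold-down clamp's arm over its centre so that it drops down onto the stud offcut in the fixture. Then take the angle gauge by its grip, stand it upright with its foot centred on the raised batten that crosses the offcut (foot lengthwise along the offcut), and, keeping the foot on the batten, rock the gauge sideways until its swinging pointer settles on the index clip at the rim of the dial. Finish there, still holding the gauge in the gripper on the batten with the pointer at rest on the mark.

Things in the scene. Friction and masses are not known exactly. Their poses are not given: they have to be found in the camera images.
- fixture: plywood check fixture fixed to the table, board 110 x 290 x 12 mm (x, y, z of its frame); origin at the centre of the board's underside on the table. A nest of low rails on it holds the stud offcut, and a steel hold-down clamp stands at its +y end (the left end seen from the robot at yaw 0).
- clamp_pivot (a point): hinge axis of the clamp arm (its axis runs along the fixture's x), between two steel cheeks 26 mm wide along y whose tops are 9 mm above it, 68 mm above the table; axes as the fixture's.
- clamp_grip (a point): middle of the black round grip (16 mm thick, 46 mm long) at the end of the clamp arm, 83 mm from the pivot; the arm ends 106 mm from the pivot. Steel bar 14 mm wide and 9 mm thick between pivot and grip.
- clamp_arm (a joint): clamp arm angle, rad: 0 = arm level along the fixture's -y with its rubber foot (60 mm from the pivot) on top of the offcut; 1.57 = arm straight up; 2.0 = fully open, leaning back to +y, as it starts. The arm is heavy (0.4 kg) and falls open by its weight above 1.57 and shut below 1.57, then bears on the offcut with about 3 N. It takes 1 to 2 N at the grip, pushed towards -y, to move it from open.
- ridge_top (a point): centre of the top line of the batten that crosses the stud offcut; axes of the offcut, z up. The loose offcut lies along y, 60 x 205 x 38 mm, in the nest on the 12 mm board; the batten runs along x, 60 mm long and 16 mm wide, with a top rounded to 8 mm radius, and stands 22 mm proud of the offcut, so this point is 72 mm above the table. The offcut reaches 62.5 mm from here to -y and 142.5 mm to +y.
- gauge_grip (a point): centre of the angle gauge's black grip, a block 24 x 30 x 42 mm (x, y, z of the gauge), 145 mm above the gauge's underside. Axes of the gauge: its dial faces -x, z up along the gauge. The gauge is loose, about 0.25 kg, 166 mm high and stands on the table at the start; below the grip come a neck 26 mm wide and, from 115 mm down, a round dial of 51 mm radius, 14 mm thick, centred 64 mm above the underside.
- gauge_foot (a point): centre of the gauge's flat underside, 1 mm to -x of and 145 mm below the grip's centre; axes of the gauge. The foot is 40 x 90 x 10 mm (x, y, z).
- pointer (a joint): weighted pointer on the dial, rad; it hangs free, always upright, and settles in about 1 s. 0 = in line with the gauge's z (gauge upright); it grows by the angle by which the gauge leans with its top towards the gauge's own -y (right, seen facing the dial from the -x side).
- index (a joint): index clip, a small dark steel cone, 10 mm across and 14 mm long, on the upper rim of the dial, pointing inward at the pointer's tip; same zero and sense as the pointer, so the gauge reads right when joint pointer equals joint index. It is 0.15 to 0.32 and stays put on the gauge; nothing can push it.
- pointer_tip (a point): upper end of the pointer, 40 mm from the dial's centre; its z axis lies along the pointer.
- index_tip (a point): inner tip of the index clip, 41 mm from the dial's centre; its z axis points from the dial's centre to the clip.

How it is judged:
By the outcome, as a careful person would: the job done as asked, in the order asked, and still so for the second after the job is handed in, while the arm keeps its last pose, push and grip.
It also fails if it takes over 58 s, if anything falls off the work surface, if the arm or the gripper's body presses on something with over 40 N, if the wrist force passes 120 N, or if a joint passes its speed limit or range.

## Robot

A 7-joint arm with a two-finger parallel gripper is mounted at the origin on a cart in front of the work surface, level with it; the furniture and walls round the work are solid. World frame = base frame: x ahead of the robot, y to its left, z up, the work surface at z = 0. Lengths are in m, angles in rad, forces in N, time in s.
With the tool pointing down it reaches from about 0.425 to 0.825 m from the base axis. Payload 3.6 kg.
Tool frame: the origin (TCP) lies midway between the tips of the shut fingers; the grasp point (between the pads) lies arm.hold_point_z behind it (arm.hold_point_z is the distance from the TCP to the grasp point, in m); z points along the fingers, y is the line along which they close (so a half turn about z gives the same grasp; the last joint's range is limited). The gripper opens to 93 mm and grips with 3 to 60 N. Pads are 15 mm wide; open, the fingers measure 128 mm over their backs; the gripper's body (75 mm by 188 mm) begins 65 mm behind the grasp point.
Start: joints at [-0.026, 0.615, -0.013, 1.423, 0.008, 1.103, -0.04], TCP at [0.65, 0, 0.197] pointing down, gripper open.
Joint ranges: [-3.12, 3.12], [-0.3, 2.06], [-1.34, 1.32], [0.26, 2.42], [-1.36, 4.5], [0.01, 1.98], [-2.84, 2.84]. Speed limits (rad/s): [2.79, 2.79, 3.14, 3.14, 3.14, 3.14, 3.14].

## Interface

Orientations are given as a 3x3 rotation matrix whose columns are the frame's x, y, z axes.
In Python, from station import arm gives the robot as it stands.
- The arm moves only by the shell command python3 -m creep 'ROWS'. ROWS is JSON, one flat list of numbers, 7 for each row, row after row: the shift along the tool's x, y, z in mm, then the turn, a rotation vector about the tool's x, y, z in degrees, then the closure, from -1 (fully open) to 1 (shut). In form: [tx, ty, tz, ax, ay, az, grip, tx, ty, tz, ax, ay, az, grip, ...]. A call has 1 to 10 rows; each row shifts and turns the commanded pose from where the row before left it, along the tool's axes as they then stand; what a row does not reach is not made up. A row lasts 1/8 s, in which the tool goes at most 62.5 mm and 10.7 degrees, less where a joint would pass 70% of its speed; a pose out of reach is approached as far as the arm can. A call with a gripper value outside its range is refused whole. The fingers move at their own pace and stop on an object; the grip force is fixed at half the most. Time passes only in rows, so rows that do not move let the fingers close. It gives the time, the measured TCP pose, the force, the opening and the grip force at its end, in the units of the state.
- arm.read_state(): the state, without advancing time (a new reading comes with each control period).
- arm.grab_frame(name): name is "scene" or "side" or "wrist"; returns the picture (400x640x3 uint8, red, green, blue); there is no depth.
- arm.calibration(name): a dict with "vertical_fov" (degrees; the focal length in pixels is half the picture's height over the tangent of half this angle, whatever the lens; pixels are square), "cx", "cy" (the principal point, pixels), "rvec" (rotation vector, rad) and "tvec" (3), from world to camera coordinates, as OpenCV has them. Camera axes: x right, y down, z forward; pixel columns grow to the right and rows downward; lengths in m; the calibration is good to about 2 mm. A picture is of the moment at which its call begins: read the wrist's pose just before it. calibration takes no time and is no camera call; for the wrist camera it gives the pose at the moment of the call.
- arm.sign_off(): hands the job in; it is judged then, once.
The state is a dict: "time": time; "qpos": joint angles; "dq": joint speeds; "joint_torque": joint torques, N m; "tool_pos": TCP position; "tcp_rot": TCP orientation; "ft_force": force on the tool from outside, world axes, zero at the start; "ft_torque": the same for the moment, N m; "width": finger opening in m; "gripper_force": force on a finger pad.
Only numpy, scipy, OpenCV 4.12 (cv2) and the standard library are available. Lean on these libraries where they do the work, as an engineer would, in place of code of your own. Each camera call takes 0.05 s, during which the arm holds its last target. There are 200 camera calls.

## Working session

There is one attempt and no reset: what is moved stays moved. The work goes in short steps, Python scripts to look and compute and a shell command to move; the robot and the scene stay as the last step left them, time stands still between calls to the robot, and variables do not carry over. Pictures are saved under pics/ and viewed, at most 10 in all, crops included, and the job is handed in when it is done.

```bash
mkdir -p pics; ls; python3 - <<'E'
from station import arm
import cv2
for n in ["scene","side"]:
    f=arm.grab_frame(n); cv2.imwrite(f"pics/{n}0.png",f[:,:,::-1])
    print(n,arm.calibration(n))
s=arm.read_state(); print(s, arm.hold_point_z)
E
```

```text
pics
scene {'vertical_fov': 46.99222176645647, 'cx': 321.908254891083, 'cy': 197.5040069348716, 'rvec': array([ 0.68473423, -2.47210232,  1.3010503 ]), 'tvec': array([0.41623155, 0.27577229, 0.90080731])}
side {'vertical_fov': 50.230375396637385, 'cx': 322.1892794324132, 'cy': 196.39946875044103, 'rvec': array([ 2.07619424, -0.20705662,  0.15303716]), 'tvec': array([-0.52457212,  0.10215936,  1.01064584])}
{'time': 0.1, 'qpos': array([-0.02652047,  0.61581105, -0.01261622,  1.42470976,  0.00809222,
        1.10342158, -0.04041688]), 'dq': array([-0.00044496, -0.00180078, -0.00134437, -0.00307239,  0.00116248,
        0.000236  ,  0.00038914]), 'joint_torque': array([ 9.60165453e-04, -4.60037935e+01,  2.10206788e-01, -1.66244763e+01,
       -6.11468428e-02,  1.69380486e-02,  1.02607953e-04]), 'tool_pos': array([6.49243049e-01, 2.64500944e-05, 1.96214092e-01]), 'tcp_rot': array([[-6.51317398e-05,  9.99997353e-01, -2.29973117e-03],
       [ 9.99999998e-01,  6.50818469e-05, -2.17699256e-05],
       [-2.16201972e-05, -2.29973258e-03, -9.99997355e-01]]), 'ft_force': array([0.47899533, 0.5162454 , 0.58368061]), 'ft_torque': array([0.01004988, 0.0016322 , 0.02105604]), 'gripper_force': 0.0, 'width': 0.09335779304719884} 0.0188
```

View pics/scene0.png

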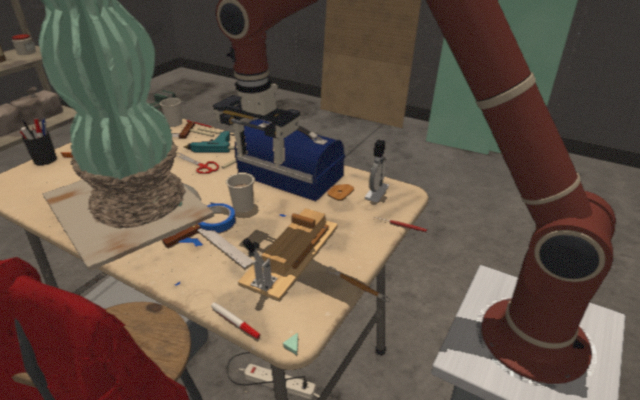

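View pics/side0.png

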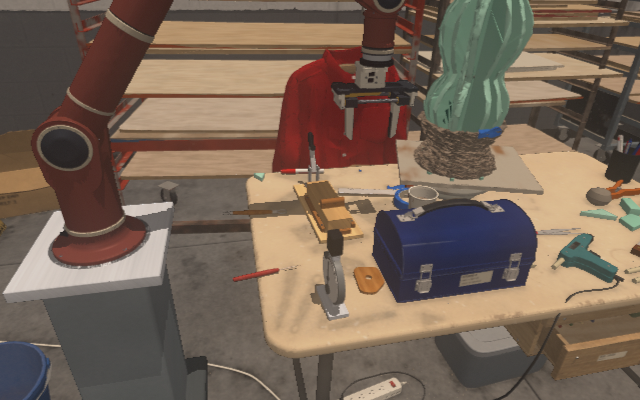

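The scene view shows the fixture around (290,255) with its open clamp (grip near (250,245)), and the gauge at (378,175). The side view shows the gauge at (335,270) and the fixture at (325,205). I'll zoom in on both.

```bash
python3 - <<'E'
import cv2,numpy as np
a=cv2.imread('pics/scene0.png')[130:300,230:400]; b=cv2.imread('pics/side0.png')[125:325,240:400]
a=cv2.resize(a,None,fx=2.35,fy=3.5,interpolation=cv2.INTER_CUBIC) if 0 else cv2.resize(a,(425,425),interpolation=cv2.INTER_CUBIC) # 2.5
b=cv2.resize(b,(368,460),interpolation=cv2.INTER_CUBIC) # 2.3
o=np.zeros((460,800,3),np.uint8); o[:425,:425]=a; o[:460,430:798]=b
cv2.imwrite('pics/zoom0.png',o)
E
```

```text
(no output)
```

View pics/zoom0.png

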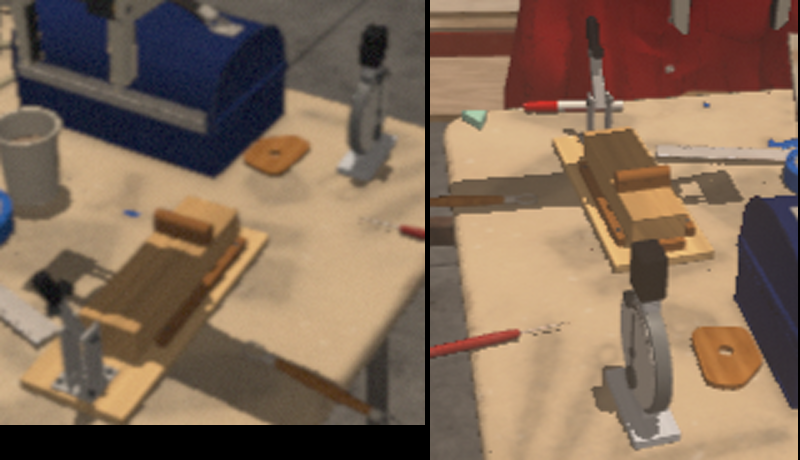

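```bash
cat > h.py <<'E'
import numpy as np,cv2
from scipy.optimize import least_squares
from station import arm
def K(c): f=200/np.tan(np.radians(c["vertical_fov"]/2)); return np.array([[f,0,c["cx"]],[0,f,c["cy"]],[0,0,1.]])
def proj(c,P): return cv2.projectPoints(np.array(P,float).reshape(-1,1,3),c["rvec"],c["tvec"],K(c),None)[0].reshape(-1,2)
def tri(obs,z=None):  # obs: [(cal,(u,v))]
    r=least_squares(lambda p:np.concatenate([proj(c,p)[0]-uv for c,uv in obs]+([[ (p[2]-z)*1e4]] if z is not None else [])),[.6,0,.05])
    return r.x,np.abs(r.fun).max()
def pose(obs,x0):  # obs: [(cal,local,uv)] planar x,y,yaw
    def f(p):
        c,s=np.cos(p[2]),np.sin(p[2])
        return np.concatenate([proj(k,[p[0]+c*l[0]-s*l[1],p[1]+s*l[0]+c*l[1],l[2]])[0]-uv for k,l,uv in obs])
    r=least_squares(f,x0,loss='soft_l1'); return r.x,np.round(f(r.x).reshape(-1,2),1)
E
python3 - <<'E'
from h import *
S=arm.calibration("scene");D=arm.calibration("side")
s=lambda X,Y:(230+X/2.5,130+Y/2.5); d=lambda X,Y:(240+(X-430)/2.3,125+Y/2.3)
fx=[(S,(-.055,.145,.0),s(128,420)),(S,(.055,.145,.0),s(22,387)),(S,(-.055,-.145,.012),s(267,235)),(D,(-.055,-.145,0),d(615,270)),(D,(.055,-.145,0),d(713,257)),(D,(-.055,.145,.012),d(553,140))]
print(pose(fx,[.6,.1,0]))
print('ridge',tri([(S,s(186,220)),(D,d(642,171))]))
for n,a,b in [('b-x',(213,234),(615,173)),('b+x',(158,210),(670,168)),('clgrip',(47,292),(594,40)),('ggrip',(372,47),(649,272))]: print(n,tri([(S,s(*a)),(D,d(*b))]))
g=[(D,(-.02,-.045,0),d(634,447)),(D,(.02,-.045,0),d(679,438)),(D,(-.02,.045,.01),d(608,368)),(S,(.001,0,.145),s(372,47)),(D,(.001,0,.145),d(649,272)),(S,(.02,.045,.01),s(338,168)),(S,(-.02,.045,0),s(372,183)),(S,(-.02,-.045,.01),s(395,148))]
print(pose(g,[.6,-.25,0]))
E
```

```text
(array([0.5516739 , 0.03480539, 0.07974898]), array([[-0.7,  3.3],
       [-0.4,  0.3],
       [ 1.1, -1. ],
       [ 0.2,  2.4],
       [ 0.8,  1.2],
       [-1. , -0.9]]))
ridge (array([ 0.5537077 , -0.0260419 ,  0.06906189]), np.float64(0.4913182404239933))
b-x (array([ 0.52275203, -0.02343212,  0.06692991]), np.float64(1.149633880176168))
b+x (array([ 0.58568881, -0.02517634,  0.06951253]), np.float64(0.3207077107101668))
clgrip (array([0.54327421, 0.18794488, 0.13713179]), np.float64(0.27694255236860954))
ggrip (array([ 0.49142045, -0.30812904,  0.14354083]), np.float64(0.18513892990011982))
(array([ 0.48965252, -0.30564836,  0.08551717]), array([[ 0.1,  0.6],
       [ 0.5,  0.3],
       [-1.9, -0. ],
       [ 0.1,  0.1],
       [-0.6, -1.5],
       [-1. , -0.4],
       [-1.5,  0. ],
       [ 0.5, -4.7]]))
```

```bash
python3 -m creep '[47,-22,0,0,0,0,1, 47,-22,0,0,0,0,1, 47,-22,0,0,0,0,1, 47,-21,0,0,0,0,1, 47,-21,0,0,0,0,1, 0,0,0,0,0,-4.6,1, 0,0,0,0,0,0,1]'; python3 - <<'E'
from h import *
f=arm.grab_frame("wrist");W=arm.calibration("wrist"); cv2.imwrite("pics/w1.png",f[:,:,::-1])
np.save("w1.npy",W,allow_pickle=True)
for p in [(.54,.1535,.059),(.5433,.188,.137),(.5537,-.026,.072)]: print(proj(W,p))
E
```

```text
time: 0.98
tool_pos: [0.5415, 0.2352, 0.1968]
tcp_rot: [[-0.08, 0.997, -0.001], [0.997, 0.08, -0.001], [-0.001, -0.001, -1.0]]
ft_force: [0.1, -0.9, 0.4]
width: 0.0273
gripper_force: 0.0
[[312.41231588 253.68781564]]
[[317.23946894 254.93048584]]
[[312.74755819 405.94992208]]
```

View pics/w1.png

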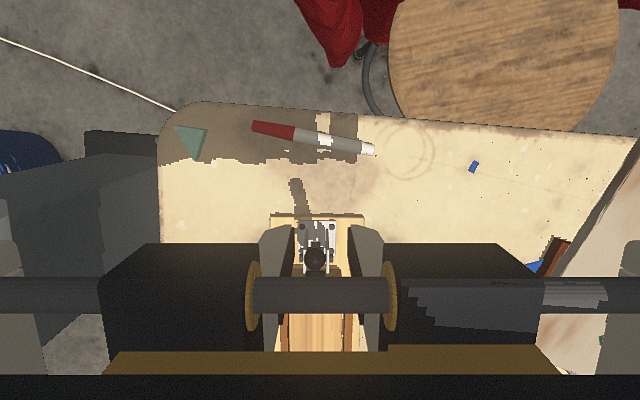

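The wrist view shows the clamp grip's end at (314,258), centred between the fingers and within a few pixels of my prediction, so I can descend and push.

```bash
python3 -m creep '[0,0,36,0,0,0,1, 0,0,36,0,0,0,1, -10,0,0,0,0,0,1, -10,0,0,0,0,0,1, -10,0,0,0,0,0,1, -10,0,0,0,0,0,1, -10,0,0,0,0,0,1, -10,0,0,0,0,0,1]'; python3 -m creep '[-10,0,0,0,0,0,1, -10,0,0,0,0,0,1, -10,0,0,0,0,0,1, 0,0,0,0,0,0,1, 0,0,0,0,0,0,1, 0,0,0,0,0,0,1]'; python3 - <<'E'
from h import *
f=[arm.grab_frame(n)[:,:,::-1] for n in("side","scene")]
o=np.zeros((400,800,3),np.uint8)
o[:,:400]=cv2.resize(f[0][100:280,250:430],(400,400),interpolation=2); o[:,400:]=cv2.resize(f[1][170:350,200:380],(400,400),interpolation=2)
cv2.imwrite("pics/c2.png",o)
E
```

```text
time: 2.02
tool_pos: [0.5468, 0.174, 0.1253]
tcp_rot: [[-0.08, 0.997, -0.0], [0.997, 0.08, -0.001], [-0.001, -0.0, -1.0]]
ft_force: [-0.1, 0.8, -0.4]
width: 0.0006
gripper_force: 0.2
time: 2.78
tool_pos: [0.5491, 0.146, 0.1253]
tcp_rot: [[-0.081, 0.997, -0.0], [0.997, 0.081, 0.0], [0.0, -0.0, -1.0]]
ft_force: [0.8, 0.1, 0.1]
width: 0.0002
gripper_force: 0.0
```

View pics/c2.png

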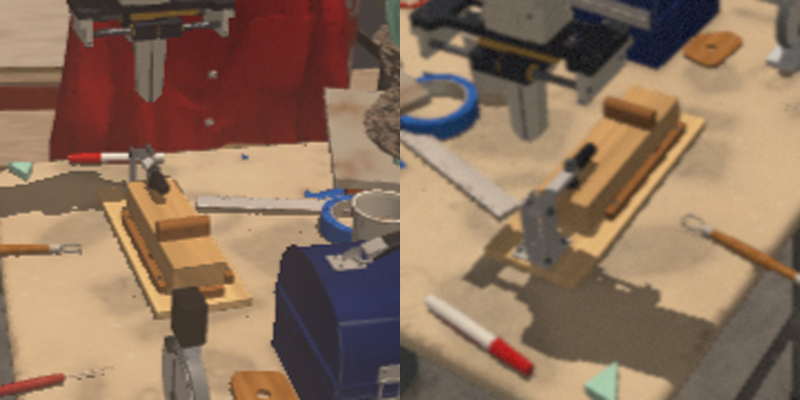

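The clamp is down: its arm lies along the offcut in both crops, and the batten top is clear. Next I'll work out how the dial would appear to the wrist camera in the possible grasps.

```bash
python3 - <<'E'
from h import *
st=arm.read_state();W=arm.calibration("wrist");R=st["tcp_rot"];t=st["tool_pos"]
Rc=cv2.Rodrigues(W["rvec"])[0]; C=-Rc.T@W["tvec"]
print("cam in tool",R.T@(C-t)); print("cam axes in tool\n",np.round(R.T@Rc.T,3), st["qpos"], W["vertical_fov"])
# gauge in grasp: tool x=-gx, tool y=+-gy, tool z=-gz ; grasp pt (0,0,-.0188)
def T(g): # gauge coords rel to grip centre
    p=np.array([-g[0],g[1],-g[2]-.0188]); return t+R@p
for n,g in [('dialtop',(-.008,0,-.03)),('dialc',(-.008,0,-.081)),('ind+',(-.01,-.013,-.042)),('ind++',(-.01,-.0,-.042)),('foot',(-.021,0,-.145)),('gripedge',(-.012,0,-.021)),('gripedgetop',(-.012,0,.021))]: print(n,proj(W,T(g)))
E
```

```text
cam in tool [ 0.06646979  0.00068708 -0.18794509]
cam axes in tool
 [[-0.    -0.97  -0.245]
 [ 1.     0.    -0.001]
 [ 0.001 -0.245  0.97 ]] [-0.26376225  0.56829428 -0.05302802  1.75384952  0.03859244  0.82042685
 -0.25359725] 61.036672000001694
dialtop [[319.87340121 206.45774082]]
dialc [[320.09499312 187.46523905]]
ind+ [[299.75225556 198.21842895]]
ind++ [[319.93297747 198.22426679]]
foot [[320.27223634 158.20349893]]
gripedge [[319.8188336  204.22055809]]
gripedgetop [[319.50607194 229.23335662]]
```

```bash
python3 -m creep '[0,0,-45,0,0,0,-1, 0,0,-45,0,0,0,-1, 0,0,-45,0,0,0,-1, -56,-12,0,0,0,0,-1, -56,-12,0,0,0,0,-1, -56,-12,0,0,0,0,-1, -56,-12,0,0,0,0,-1, -56,-12,0,0,0,0,-1, -56,-12,0,0,0,0,-1, -56,-12,0,0,0,0,-1]'; python3 -m creep '[-55,-10,0,0,0,0,-1, 0,0,0,0,0,-10,-1, 0,0,0,0,0,-10,-1, 0,0,0,0,0,-10,-1, 0,0,0,0,0,-10,-1, 0,0,0,0,0,-10,-1, 0,0,0,0,0,-10,-1, 0,0,0,0,0,-10,-1, 0,0,0,0,0,-10,-1, 0,0,0,0,0,-10,-1]'; python3 -m creep '[0,0,0,0,0,0,-1]'; python3 - <<'E'
from h import *
f=arm.grab_frame("wrist");W=arm.calibration("wrist"); cv2.imwrite("pics/w3.png",f[:,:,::-1])
s=arm.read_state();print(s["qpos"])
for p in [(.491,-.307,.166),(.4897,-.3056,.01)]: print(proj(W,p))
E
```

```text
time: 4.12
tool_pos: [0.4967, -0.2536, 0.2604]
tcp_rot: [[-0.081, 0.997, 0.0], [0.997, 0.081, 0.0], [0.0, 0.001, -1.0]]
ft_force: [0.7, -0.3, 0.6]
width: 0.0917
gripper_force: 0.0
time: 5.38
tool_pos: [0.4914, -0.3075, 0.2601]
tcp_rot: [[-0.996, -0.086, -0.0], [-0.086, 0.996, 0.0], [0.0, 0.0, -1.0]]
ft_force: [0.1, 1.0, 0.0]
width: 0.0929
gripper_force: 0.0
time: 5.5
tool_pos: [0.4913, -0.3077, 0.2601]
tcp_rot: [[-0.997, -0.078, -0.0], [-0.078, 0.997, 0.0], [0.0, 0.0, -1.0]]
ft_force: [0.6, 0.8, -0.2]
width: 0.0927
gripper_force: 0.0
[ 0.72795236  0.46639818 -0.32411448  1.53176506  0.15593044  1.16923218
  2.02317012]
[[322.51053692 188.45939105]]
[[322.94665765 160.02223461]]
```

View pics/w3.png

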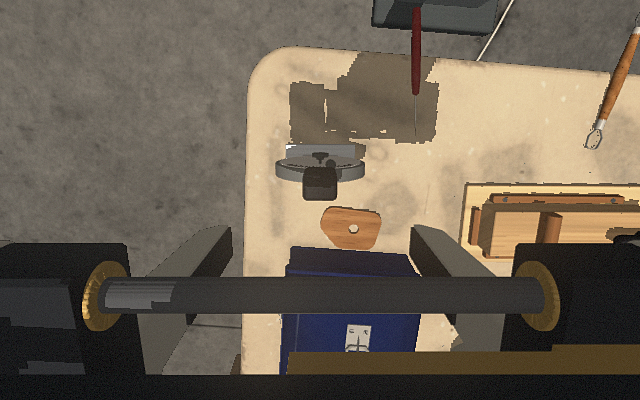

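The wrist view shows the grip top centred at (320,187) with its edges square to the picture, the pointer tip near (320,156), and the index clip at about (330,163) on the +y side. The batten is at (550,238). The gauge is about 2 mm to the left of the tool axis, so I'll shift, descend and grasp.

```bash
python3 -m creep '[0,-2,30,0,0,0,-1, 0,0,30,0,0,0,-1, 0,0,30,0,0,0,-1, 0,0,25,0,0,0,-1, 0,0,19,0,0,0,-1, 0,0,0,0,0,0,-1]'; python3 -m creep '[0,0,0,0,0,0,1, 0,0,0,0,0,0,1, 0,0,0,0,0,0,1, 0,0,0,0,0,0,1, 0,0,0,0,0,0,1, 0,0,0,0,0,0,1, 0,0,0,0,0,0,1]'; python3 - <<'E'
from h import *
f=arm.grab_frame("wrist"); s=arm.read_state();print(s["ft_force"],s["ft_torque"])
cv2.imwrite("pics/w4.png",cv2.resize(f[120:270,240:400,::-1],(640,600),interpolation=cv2.INTER_CUBIC))
E
```

```text
time: 6.3
tool_pos: [0.4905, -0.3092, 0.1249]
tcp_rot: [[-0.997, -0.078, -0.003], [-0.078, 0.997, 0.002], [0.003, 0.002, -1.0]]
ft_force: [0.0, 0.9, 0.6]
width: 0.0928
gripper_force: 0.0
time: 7.18
tool_pos: [0.4914, -0.3096, 0.1262]
tcp_rot: [[-0.997, -0.08, -0.0], [-0.08, 0.997, 0.0], [0.0, 0.0, -1.0]]
ft_force: [0.2, 1.9, 1.4]
width: 0.0296
gripper_force: 30.0
[-0.03680238 -0.62546604 -0.1320121 ] [ 0.09854239 -0.04060354  0.00195248]
```

View pics/w4.png

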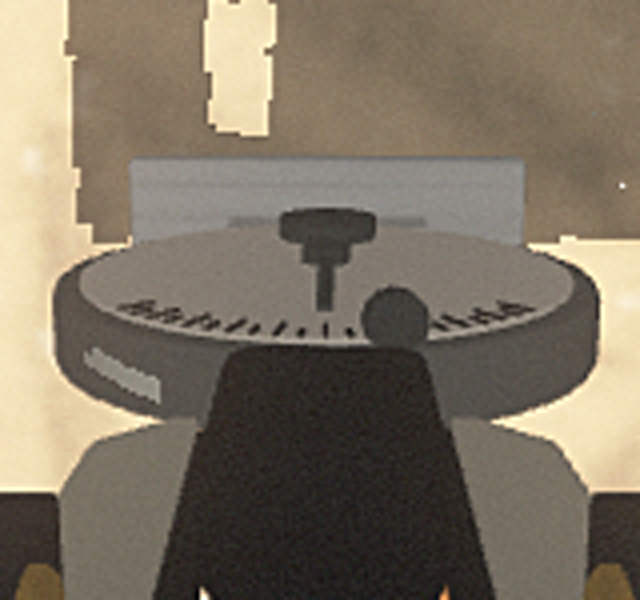

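The gauge is gripped (width 29.6 mm, 30 N). In the crop the pointer tip is at (325,310), the tick scale is symmetric about column 326, and the base of the index cone is a disc centred at (395,318) with a radius of 33. I'll fit the index angle from these points.

```bash
python3 - <<'E'
from h import *
W=arm.calibration("wrist"); q=lambda X,Y:np.array([240+(X+.5)/4-.5,120+(Y+.5)/4-.5])
print(W["cx"],W["cy"])
obs=[((-.02,-.045,0),q(130,157)),((-.02,.045,0),q(526,157)),((-.009,0,.104),q(325,311))]
dial=[(0,-.051,.064),q(53,318)],[(0,.051,.064),q(600,318)]
def w(p,l):
    c,s=np.cos(p[2]),np.sin(p[2]);return [p[0]+c*l[0]-s*l[1],p[1]+s*l[0]+c*l[1],l[2]]
def f(p):
    r=[proj(W,w(p,l))[0]-uv for l,uv in obs]+[[(proj(W,w(p,l))[0]-uv)[0]] for l,uv in dial]
    th=p[3]; r.append(proj(W,w(p,(p[4],.055*np.sin(th),.064+.055*np.cos(th))))[0]-q(395,318))
    return np.concatenate(r)
r=least_squares(f,[.49,-.309,.08,.18,-.009]);print(r.x,np.round(r.fun,1))
E
```

```text
320.61783190115614 193.40136549076738
[ 0.48973795 -0.31011298  0.07836327  0.18396185 -0.01225837] [ 0.7 -0.9 -1.6 -0.7  0.6  0.9  1.4 -1.4  0.   0. ]
```

```bash
python3 - <<'E'
from h import *
a=cv2.imread('pics/w3.png')[170:270,460:640]; d=arm.grab_frame("side")[185:235,290:380,::-1]
a=cv2.resize(a,None,fx=4,fy=4,interpolation=2); d=cv2.resize(d,None,fx=4,fy=4,interpolation=2)
o=np.zeros((600,720,3),np.uint8); o[:400]=a; o[400:,:360]=d; cv2.imwrite("pics/b5.png",o)
E
```

```text
(no output)
```

View pics/b5.png

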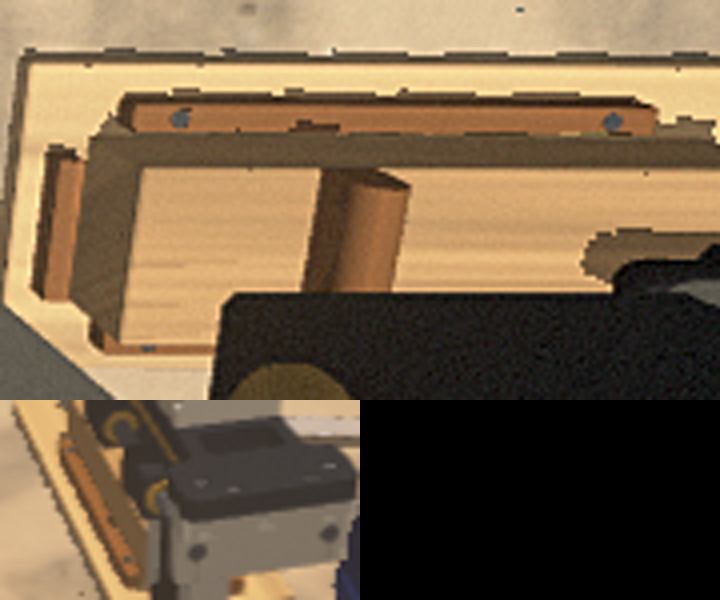

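```bash
python3 -m creep '[0,0,-30,0,0,0,1, 0,0,-45,0,0,0,1, 0,0,-45,0,0,0,1, 0,0,0,0,0,0,1]'
```

```text
time: 7.78
tool_pos: [0.4936, -0.3106, 0.2495]
tcp_rot: [[-0.997, -0.08, 0.007], [-0.08, 0.997, -0.004], [-0.007, -0.004, -1.0]]
ft_force: [0.9, -0.5, -3.5]
width: 0.0297
gripper_force: 30.0
```

The crop shows the offcut's top corners at (141,168) and (120,345), its -x edge running to (720,173), and the batten's -x end near (380,175). I'll fit the offcut pose from these together with the earlier observations.

```bash
python3 - <<'E'
from h import *
W=arm.calibration("wrist");s0=arm.read_state();R=s0["tcp_rot"];t=s0["tool_pos"]
Rc=cv2.Rodrigues(W["rvec"])[0]; Ct=R.T@(-Rc.T@W["tvec"]-t); Rct=R.T@Rc.T
R3=np.array([[-.997,-.078,0],[-.078,.997,0],[0,0,-1.]]);R3/=np.linalg.norm(R3,axis=0);t3=np.array([.4913,-.3077,.2601])
Rn=(R3@Rct).T; V=dict(W); V["rvec"]=cv2.Rodrigues(Rn)[0]; V["tvec"]=-Rn@(t3+R3@Ct)
q=lambda X,Y:np.array([460+(X+.5)/4-.5,170+(Y+.5)/4-.5])
S=arm.calibration("scene");D=arm.calibration("side")
s=lambda X,Y:(230+X/2.5,130+Y/2.5); d=lambda X,Y:(240+(X-430)/2.3,125+Y/2.3)
o=[(V,(-.03,-.0625,.05),q(141,168)),(V,(.03,-.0625,.05),q(120,345))]
L=lambda p,l:[p[0]+np.cos(p[2])*l[0]-np.sin(p[2])*l[1],p[1]+np.sin(p[2])*l[0]+np.cos(p[2])*l[1],l[2]]
def f(p):
    r=[proj(c,L(p,l))[0]-uv for c,l,uv in o]
    u=proj(V,[L(p,(-.03,y,.05)) for y in(-.0625,.08)]); e=q(719,173); k=(e[0]-u[0,0])/(u[1,0]-u[0,0])
    r.append([u[0,1]+k*(u[1,1]-u[0,1])-e[1]]); return np.concatenate(r)
r=least_squares(f,[.555,-.026,.08]);print(r.x,np.round(r.fun,1))
for z,c in((.072,(-.03,0,.072)),(.05,(-.03,-.008,.05)),):print((proj(V,L(r.x,c))[0]-[460,170])*4)
o2=[(S,(0,0,.072),s(186,220)),(D,(0,0,.072),d(642,171)),(D,(-.03,0,.072),d(615,173)),(D,(.03,0,.072),d(670,168)),(S,(-.03,0,.072),s(213,234)),(S,(.03,0,.072),s(158,210))]
print(pose(o2,[.555,-.026,.08])); print(pose(o+o2,[.555,-.026,.08]))
print(proj(V,[.49,-.31,.166]))
E
```

```text
[ 0.55604215 -0.0261909   0.06767163] [ 0.6 -0.4 -0.6  0.6 -0.2]
[394.14649467 189.41545819]
[319.29740181 166.76051159]
(array([ 0.5537534 , -0.02633242,  0.03713786]), array([[-0.5, -1.4],
       [-0.4, -0.6],
       [-0.4, -0.2],
       [-1. , -0.5],
       [-0.6, -3.5],
       [ 0.3, -0.8]]))
(array([ 0.55400563, -0.02639091,  0.09442302]), array([[-0.1, -0.7],
       [ 0. ,  0.3],
       [-0.5, -1.5],
       [-0.3, -0.6],
       [-0.1,  0.1],
       [-1.1, -0.9],
       [-0.3, -3.9],
       [-0.1, -0.5]]))
[[319.1652253  187.04669051]]
```

```bash
python3 -m creep '[0,35,-4,0,0,0,1, 0,45,-5,0,0,0,1, 0,45,-5,0,0,0,1, -17,45,0,0,0,0,1, -20,45,0,0,0,0,1, -20,38,0,0,0,0,1, -20,25,0,0,0,0,1, -11,0,0,0,0,0,1, 0,0,0,0,0,0,1, 0,0,0,0,0,0,1]'; python3 -m creep '[0,0,0,0,0,0,1, 0,0,0,0,0,0,1, 0,0,0,0,0,0,1, 0,0,0,0,0,0,1]'
```

```text
time: 9.02
tool_pos: [0.5559, -0.0277, 0.2594]
tcp_rot: [[-0.997, -0.077, -0.002], [-0.077, 0.997, -0.001], [0.002, -0.001, -1.0]]
ft_force: [-0.5, -0.5, -1.9]
width: 0.0297
gripper_force: 30.0
time: 9.52
tool_pos: [0.5569, -0.0257, 0.2603]
tcp_rot: [[-0.997, -0.08, 0.0], [-0.08, 0.997, 0.0], [-0.0, 0.0, -1.0]]
ft_force: [0.1, -0.2, -2.8]
width: 0.0298
gripper_force: 30.0
```

```bash
python3 -m creep '[0,0,20,0,0,0,1, 0,0,20,0,0,0,1, 0,0,12,0,0,0,1, 0,0,4,0,0,0,1, 0,0,0,0,0,0,1, 0,0,0,0,0,0,1, 0,0,0,0,0,0,1]'; python3 - <<'E'
from h import *
w=arm.grab_frame("wrist")[100:250,240:400,::-1]; d=arm.grab_frame("side")[130:230,285:385,::-1]
o=np.zeros((600,800,3),np.uint8); o[:375,:400]=cv2.resize(w,(400,375),interpolation=2); o[:400,400:]=cv2.resize(d,(400,400),interpolation=2); cv2.imwrite("pics/p6.png",o)
D=arm.calibration("side"); r=np.array([.555,-.026,.072])
for l in[(0,0,.0),(-.03,0,0),(.03,0,0)]: print((proj(D,r+l)[0]-[285,130])*4+[400,0])
W=arm.calibration("wrist"); 
for l in[(-.03,.003,0)]: print((proj(W,r+l)[0]-[240,100])*2.5)
E
```

```text
time: 10.4
tool_pos: [0.5573, -0.0256, 0.2049]
tcp_rot: [[-0.997, -0.08, 0.001], [-0.08, 0.997, -0.0], [-0.001, -0.0, -1.0]]
ft_force: [-0.2, 0.1, -3.1]
width: 0.0299
gripper_force: 30.0
[588.89676165 274.49225192]
[541.708843   278.60170372]
[635.56843454 270.42775838]
[217.78094493 115.89556228]
```

View pics/p6.png

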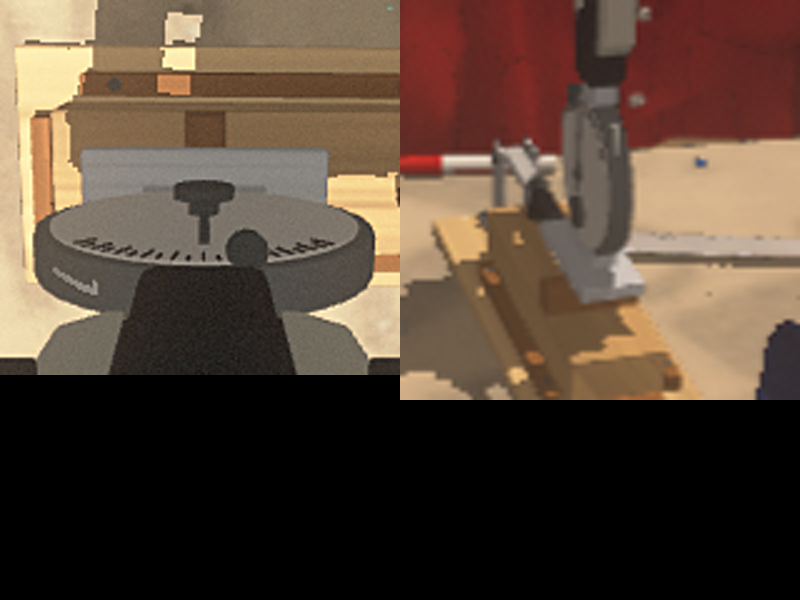

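The foot spans columns 81–328 (mid 204.5) and the batten 185–225 (mid 205), so the foot is centred along the offcut. Across it, the foot's -x edge sits inside the batten end as expected. I'll lower until contact.

```bash
python3 -m creep '[0,0,2,0,0,0,1, 0,0,2,0,0,0,1, 0,0,1,0,0,0,1, 0,0,0,0,0,0,1, 0,0,0,0,0,0,1]'; python3 -m creep '[0,0,1,0,0,0,1, 0,0,0,0,0,0,1, 0,0,0,0,0,0,1]';  python3 -m creep '[0,0,1,0,0,0,1, 0,0,0,0,0,0,1, 0,0,0,0,0,0,1]'
```

```text
time: 11.12
tool_pos: [0.557, -0.0256, 0.1993]
tcp_rot: [[-0.997, -0.08, 0.0], [-0.08, 0.997, 0.0], [-0.0, 0.0, -1.0]]
ft_force: [0.1, -0.8, -1.7]
width: 0.0295
gripper_force: 30.0
time: 11.5
tool_pos: [0.5569, -0.0256, 0.1982]
tcp_rot: [[-0.997, -0.08, -0.0], [-0.08, 0.997, -0.0], [0.0, -0.0, -1.0]]
ft_force: [-0.9, 0.3, -3.2]
width: 0.0294
gripper_force: 30.0
time: 11.88
tool_pos: [0.5573, -0.0255, 0.1979]
tcp_rot: [[-0.997, -0.08, 0.001], [-0.08, 0.997, -0.0], [-0.001, -0.0, -1.0]]
ft_force: [-0.0, 0.2, 1.6]
width: 0.0298
gripper_force: 30.0
```

```bash
python3 -m creep '[0,-3.5,0.05,-1.5,0,0,1, 0,-3.5,0.05,-1.5,0,0,1, 0,-3.5,0.05,-1.5,0,0,1, 0,-3.5,0.05,-1.5,0,0,1, 0,-3.5,0.05,-1.5,0,0,1, 0,-3.5,0.05,-1.5,0,0,1, 0,-3.5,0.05,-1.5,0,0,1, 0,0,0,0,0,0,1, 0,0,0,0,0,0,1, 0,0,0,0,0,0,1]'; python3 -m creep '[0,0,0,0,0,0,1, 0,0,0,0,0,0,1, 0,0,0,0,0,0,1, 0,0,0,0,0,0,1, 0,0,0,0,0,0,1, 0,0,0,0,0,0,1, 0,0,0,0,0,0,1, 0,0,0,0,0,0,1, 0,0,0,0,0,0,1, 0,0,0,0,0,0,1]'; python3 - <<'E'
from h import *
fs=[arm.grab_frame("wrist").astype(float) for _ in range(6)]; f=np.mean(fs,0).clip(0,255).astype(np.uint8)
np.save("w7.npy",f); s=arm.read_state(); print(np.round(s["tcp_rot"],4),s["tool_pos"],s["ft_force"])
cv2.imwrite("pics/w7.png",cv2.resize(f[150:222,280:360,::-1],None,fx=8,fy=8,interpolation=cv2.INTER_CUBIC))
E
```

```text
time: 13.12
tool_pos: [0.5594, -0.0494, 0.1956]
tcp_rot: [[-0.997, -0.078, -0.013], [-0.079, 0.98, 0.185], [-0.001, 0.185, -0.983]]
ft_force: [-0.4, 2.1, 5.6]
width: 0.0297
gripper_force: 30.0
time: 14.38
tool_pos: [0.5593, -0.0494, 0.1956]
tcp_rot: [[-0.997, -0.078, -0.014], [-0.079, 0.98, 0.185], [-0.001, 0.185, -0.983]]
ft_force: [-0.1, 1.6, 4.6]
width: 0.0298
gripper_force: 30.0
[[-0.9969 -0.078  -0.0135]
 [-0.0792  0.9796  0.1845]
 [-0.0012  0.185  -0.9827]] [ 0.55933401 -0.0494109   0.19559409] [0.40082561 1.26109338 5.07246905]
```

View pics/w7.png

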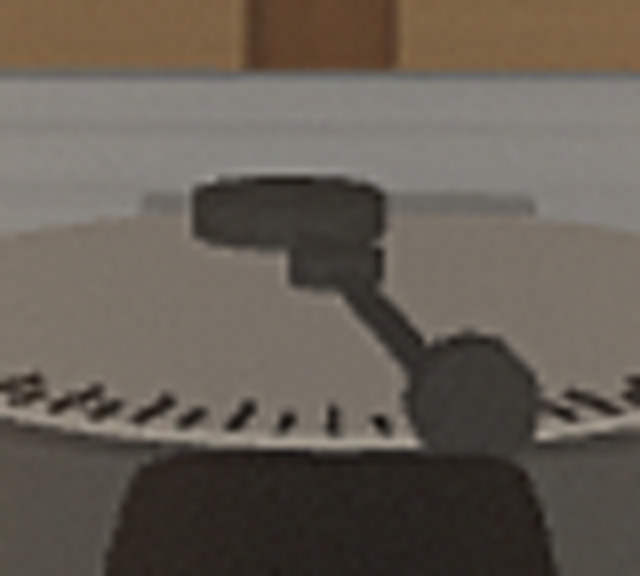

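The pointer now runs from its hub at about (337,265) to its end at about (415,358), where it disappears behind the index cone's base disc, centred at (472,395). The zero tick is at (333,420). I'll compare the index and pointer angles with a joint fit of this view.

```bash
python3 - <<'E'
from h import *
f=np.load("w7.npy").astype(float).mean(2)
# cone disc: refine edge circle in grayscale (dark<thr) on 8x image
g=cv2.resize(f[150:222,280:360].astype(np.float32),None,fx=8,fy=8,interpolation=2)
for y in (345,360,380,395,410,425): 
    m=g[y]<95; x=472; 
    a=x
    while m[a]: a-=1
    b=x
    while m[b]: b+=1
    print(y,a,b,end=' | ')
print()
for y in(290,300,310,320,330,340,350):
    xs=np.where(g[y,300:460]<95)[0]+300; print(y,xs.min(),xs.max(),end=' | ')
print()
W=arm.calibration("wrist");s=arm.read_state();R=s["tcp_rot"];t=s["tool_pos"]
q=lambda X,Y:np.array([280+(X+.5)/8-.5,150+(Y+.5)/8-.5])
phi=np.arctan2(R[2,1],-R[2,2]);print("tilt",phi)
def P(p,l): # gauge frame (origin at foot) -> world; p: dx,dy,yaw about tool z
    c,sn=np.cos(p[2]),np.sin(p[2]);x,y=c*l[0]-sn*l[1]+p[0],sn*l[0]+c*l[1]+p[1]
    return t+R@np.array([-x,y,.1262-l[2]])
rad=lambda x,r,a:(x,r*np.sin(a),.064+r*np.cos(a))
for r0 in(.043,.045,.047):
  def F(v):
    p=v[:3];o=[]
    pr=lambda l,uv:proj(W,P(p,l))[0]-uv
    for k,X,Y in[(-2,240,415),(-1,285,421),(0,333,420),(1,382,425)]: o.append([pr(rad(v[3],r0,np.radians(5*k)),q(X,Y))[0]])
    o.append(pr((-.02,0,.01),q(0,72))[1:]*1)   # foot front edge row (approx)
    o.append(pr(rad(v[3],r0,0),q(333,420))[1:])
    o.append(pr(rad(v[5],.055,v[4]),q(472,395)))
    o.append([v[2]*300,(v[0]+.0005)*300])
    return np.concatenate(o)
  r=least_squares(F,[0,0,0,-.008,.19,-.01]);print(r0,np.round(r.x,4),np.round(r.fun,1))
  for xp in(-.009,-.010,-.011,-.012): print(xp,[np.round((proj(W,P(r.x[:3],rad(xp,rr,phi)))[0]-[279.5,149.5])*8) for rr in(.01,.02,.03,.04)])
E
```

```text
345 381 509 | 360 393 524 | 380 404 538 | 395 399 543 | 410 401 576 | 425 408 538 | 
290 300 381 | 300 344 391 | 310 351 401 | 320 359 409 | 330 369 418 | 340 377 459 | 350 386 459 | 
tilt 0.1860478411267586
0.043 [-0.0026 -0.0004  0.     -0.0065  0.1893 -0.0115] [-0.1  0.2  0.1 -0.2  0.2 -0.   0.   0.   0.  -0.6]
-0.009 [array([354., 296.]), array([376., 321.]), array([400., 348.]), array([426., 378.])]
-0.01 [array([354., 285.]), array([376., 310.]), array([400., 337.]), array([426., 366.])]
-0.011 [array([354., 274.]), array([376., 299.]), array([400., 325.]), array([426., 354.])]
-0.012 [array([354., 263.]), array([376., 287.]), array([400., 313.]), array([426., 342.])]
0.045 [-0.0026 -0.0003  0.     -0.007   0.1874 -0.0115] [-0.6 -0.   0.2  0.3  0.2  0.   0.   0.   0.  -0.6]
-0.009 [array([355., 296.]), array([377., 321.]), array([401., 348.]), array([427., 378.])]
-0.01 [array([355., 285.]), array([377., 310.]), array([401., 337.]), array([427., 366.])]
-0.011 [array([355., 274.]), array([377., 299.]), array([401., 325.]), array([427., 354.])]
-0.012 [array([355., 263.]), array([377., 287.]), array([401., 313.]), array([428., 342.])]
0.047 [-0.0026 -0.0002  0.     -0.0076  0.1855 -0.0115] [-1.1 -0.2  0.4  0.9  0.2  0.  -0.   0.   0.  -0.6]
-0.009 [array([356., 296.]), array([378., 321.]), array([402., 348.]), array([428., 378.])]
-0.01 [array([356., 285.]), array([378., 310.]), array([402., 337.]), array([429., 366.])]
-0.011 [array([356., 274.]), array([378., 299.]), array([402., 325.]), array([429., 354.])]
-0.012 [array([356., 263.]), array([378., 287.]), array([402., 313.]), array([429., 342.])]
```

Tilt 0.186 rad against index 0.187–0.189, so the pointer is on the mark. The foot centre computes to (0.556, -0.026, 0.072), which is on the batten. I'm handing in.

```bash
python3 -c "
from station import arm
print(arm.sign_off())"
```

```text
the job is handed in; nothing more can be done
None
```

I've handed the job in: the clamp is down on the offcut, and the gripper is holding the gauge with its foot centred on the batten, leaning 0.186 rad with the pointer at rest on the index, which I measured at about 0.188.

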